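Seat the brass forming stake in its keyed holder

TASK

On the jeweller's bench, take the brass stake out of the wooden rack and fit it into the slotted metal stake holder: turn it above the holder until its flat tang lines up with the slot, then press it gently down, keeping hold of it until the tang is in the slot. Let it go standing upright, its shoulder resting flat on the holder, and leave the steel stake and the black stake standing in the rack.

Things in the scene. Friction and masses are not known exactly. Their poses are not given: they have to be found in the camera images.
- brass_stake_grip (a point): Centre of the brass stake's top bar: 56 (x) x 22 (y) x 22 mm; grip across y. 0.4-0.63 kg, z up, same after a half turn. Below: post 22 x 18 x 24 mm; shoulder plate 70 x 42 x 5, underside 40 mm below this point; flat tang 40 (x) x 13 (y) x 26 tall, foot 66 mm below. Starts in a fixed dark wood rack 270 x 70 x 34 mm, tang down in a slot, shoulder on rack; bar centre 74 mm above table. Lift 26+ mm.
- slot (a point): Mouth centre of the slot in the stake holder: dark steel base 130 x 110 mm, bright aluminium block 110 x 90 mm, top 50 mm above the table, fixed; a clamp screw juts from one end, 16 mm below the top. Slot 52 mm along x, 24 mm along y, 32 deep, 2 mm chamfer; z up. Tang fits either way round. Seated, the brass bar's centre is 40 mm above this point.
- steel_stake_grip (a point): Centre of the steel stake's top bar: same shape and size as the brass one, but grey; in another slot of the rack. Stakes stand in one row, 85 mm apart along their x. Not wanted.
- black_stake_grip (a point): Head of the black plastic stake: round mushroom head 44 mm across, shoulder and tang as the brass one's, point 66 mm above its foot; in another slot of the rack. Not wanted.
Things that resemble listed ones, but are neither listed nor needed, are in the scene too. What is shaped like the part that bears black_stake_grip but blue is not meant.

How it is judged (in metres and radians):
On the way, in this order (a step that is already met when the one before it is completed fails the run):
1. the brass stake is lifted clear out of the rack by the fingers (height (world z) of brass_stake_grip above 0.11 m and contact force between the fingers and brass_stake above 0.5 N), for 0.1 s.
2. the tang, lined up, is at least 6 mm inside the holder's slot while the fingers still hold the stake (horizontal distance between brass_stake_grip and slot below 0.014 m and angle between the x axis of brass_stake_grip and the x axis of slot, either way round below 0.3 rad and angle between brass_stake_grip's own z axis and vertical below 0.14 rad and z of brass_stake_grip in the frame of slot below 0.06 m and contact force between the fingers and brass_stake above 0.5 N), for 0.05 s.
At the end, for the whole second after the job is handed in: Brass stake released and still in the holder's slot: within 14 mm of the slot centre, shoulder within 4.5 mm of the holder's top (grip centre under 44.5 mm above the mouth), x within 0.3 rad of the slot's, upright within 0.14 rad; steel and black stakes still upright (0.3 rad) (horizontal distance between brass_stake_grip and slot below 0.014 m and angle between the x axis of brass_stake_grip and the x axis of slot, either way round below 0.3 rad and angle between brass_stake_grip's own z axis and vertical below 0.14 rad and z of brass_stake_grip in the frame of slot below 0.0445 m and linear speed of brass_stake below 0.02 m/s and angle between each of steel_stake_grip, black_stake_grip's own z axis and vertical below 0.3 rad); the robot touches nothing.
It fails at once if the steel stake is moved by more than 25 mm (distance of steel_stake_grip from where it was at the start of the episode above 0.025 m).
It fails at once if the black stake is moved by more than 25 mm (distance of black_stake_grip from where it was at the start of the episode above 0.025 m).
It fails at once if the brass stake is forced down on the holder with more than 120 N (contact force between brass_stake and holder above 120 N).
It also fails if it takes over 48 s, if anything falls off the work surface, if the arm or the gripper's body presses on something with over 40 N, if the wrist force passes 120 N, or if a joint passes its speed limit or range.

ROBOT

A 6-joint arm with a two-finger parallel gripper is mounted at the origin on the work surface. World frame = base frame: x ahead of the robot, y to its left, z up, the work surface at z = 0. Lengths are in m, angles in degrees, forces in N, time in s.
With the tool pointing down it reaches from about 0.4 to 0.825 m from the base axis. Payload 7 kg.
Tool frame: the origin (TCP) lies midway between the tips of the shut fingers; the grasp point (between the pads) lies 19 mm behind it; z points along the fingers, y is the direction in which the jaws open and shut (so a half turn about z gives the same grasp; the last joint's range is limited). The gripper opens to 88 mm and grips with 3 to 60 N. Pads are 19 mm wide; open, the fingers measure 130 mm over their backs; the gripper's body (78 mm by 193 mm) begins 47 mm behind the grasp point.
Start: joints at [-47.034, 20.546, 0.682, 0, -70.136, -16.507], TCP at [0.301, -0.604, 0.227] pointing down, gripper open.
Joint ranges: [-176.03, 176.03], [-82.01, 121.73], [-58.28, 71.71], [-173.87, 95.51], [-174.79, -0.11], [-173.66, 173.66]. Speed limits (degrees/s): [136.94, 136.94, 172.46, 180, 180, 180].

INTERFACE

Orientations are given as [roll, pitch, yaw] about the fixed x, y, z axes, in that order (R = Rz(yaw) Ry(pitch) Rx(roll)).
In Python, from plant import ctrl gives the robot as it stands. The module is installed in compiled form; this text tells all that it offers.
- The arm moves only by the tool arm_command, never from a script. Its argument "targets" is a list that holds one entry, the list of rows, each a list of 7 numbers: the turn, a rotation vector about the world's x, y, z in rad, then the shift along the world's x, y, z in cm, then the opening, from 0 (shut) to 1 (fully open). A call has 1 to 8 rows; each row is the pose to reach, as a shift and turn from the pose commanded when the call began; what a row does not reach only later rows make up. A row lasts 1/12 s, in which the tool goes at most 41.7 mm and 7.16 degrees, less where a joint would pass 70% of its speed; a pose out of reach is approached as far as the arm can. A call with a gripper value outside its range is refused whole. The fingers move at their own pace and stop on an object; the grip force is fixed at half the most. Time passes only in rows, so rows that repeat a pose let the fingers close. It gives the time, the measured TCP pose, the force and the opening at its end, in the units of the state.
- ctrl.get_obs(): the state, without advancing time (a new reading comes with each control period).
- ctrl.snapshot(name): name is "scene" or "top" or "wrist"; returns the picture (384x512x3 uint8, blue, green, red); there is no depth.
- ctrl.camera_model(name): a dict with "K" (3x3 intrinsics, pixels), "distortion" ([k1, k2, p1, p2, k3] as OpenCV has them; the pictures are not rectified), "xyz" and "rotation" of the camera in the world. Camera axes: x right, y up, looking along -z (the intrinsics and any distortion apply to the point x, -y, -z); pixel columns grow to the right and rows downward; lengths in m; the calibration is good to about 2 mm. A picture is of the moment at which its call begins: read the wrist's pose just before it. camera_model takes no time and is no camera call; for the wrist camera it gives the pose at the moment of the call.
- ctrl.close_job(): hands the job in, once; it reports no verdict.
The state is a dict: "clock": time; "joint_pos": joint angles; "qvel": joint speeds; "tau": joint torques, N m; "tool_pos": TCP position; "orientation": TCP orientation; "force": force on the tool from outside, world axes, zero at the start; "moment": the same for the moment, N m; "opening": finger opening in m.
Only numpy, scipy, OpenCV 4.12 (cv2) and the standard library are available. Lean on these libraries where they do the work, as an engineer would, in place of code of your own. Each camera call takes 0.05 s, during which the arm holds its last target. There are 200 camera calls.

## Working session

There is one attempt and no reset: what is moved stays moved. The work goes in short steps, Python scripts to look and compute and a tool call to move; the robot and the scene stay as the last step left them, time stands still between calls to the robot, and variables do not carry over. Pictures are saved under pics/ and viewed, about 8 in all and at most 12, crops included, and the job is handed in when it is done.

Besides the shell and the picture viewer there is one more tool, called after "Request:" as name(argument=value, ...) on one line, values as JSON. arm_command: Moves the arm, as the interface text tells. Its arguments: {"type":"object","properties":{"targets":{"type":"array","items":{"type":"array","items":{"type":"array","items":{"type":"number"}}}}},"required":["targets"]}

```bash
mkdir -p pics; cat > h.py <<'E'
import numpy as np, cv2
from plant import ctrl
def cam(n):
    m=ctrl.camera_model(n); return m
def ray(m,uv):
    p=cv2.undistortPoints(np.array([[uv]],float),np.array(m["K"],float),np.array(m["distortion"],float))[0,0]
    d=np.array(m["R"] if "R" in m else m["rotation"]).reshape(3,3)@np.array([p[0],-p[1],-1.0])
    return np.array(m["xyz"],float),d
def onz(m,uv,z):
    o,d=ray(m,uv); return o+d*(z-o[2])/d[2]
def proj(m,P):
    q=np.array(m["rotation"]).reshape(3,3).T@(np.array(P,float)-np.array(m["xyz"]))
    return cv2.projectPoints(np.array([[q[0],-q[1],-q[2]]]),np.zeros(3),np.zeros(3),np.array(m["K"],float),np.array(m["distortion"],float))[0].ravel()
E
python3 - <<'E'
from h import *
a=[]
for n in("scene","top"):
    im=ctrl.snapshot(n);cv2.imwrite(f"pics/{n}0.png",im)
    m=cam(n);print(n,np.round(m["xyz"],3),np.round(m["K"],1).tolist(),np.round(m["rotation"],3).tolist(),m["distortion"])
print(ctrl.get_obs())
E
```

```text
scene [ 1.076 -0.158  0.816] [[447.8, 0.0, 251.0], [0.0, 447.8, 191.4], [0.0, 0.0, 1.0]] [38.406, 0.355, 74.441] [-0.10035254  0.          0.          0.          0.        ]
top [ 0.366 -0.012  0.849] [[353.4, 0.0, 254.4], [0.0, 353.4, 186.8], [0.0, 0.0, 1.0]] [8.936, -0.335, -88.334] [0.00160365 0.         0.         0.         0.        ]
{'clock': 0.1, 'joint_pos': array([-4.70330874e+01,  2.05887787e+01,  6.39908933e-01, -1.85269470e-02,
       -7.01334724e+01, -1.65072931e+01]), 'qvel': array([ 0.02699903, -0.14839863,  0.06636446,  0.05435872, -0.0799307 ,
       -0.12887367]), 'tau': array([-1.21254881e-03, -5.84160125e+01,  2.93753403e+01,  7.01544017e+00,
        1.01822478e-02, -2.98039515e-05]), 'tool_pos': array([ 0.30056192, -0.60392457,  0.22570426]), 'orientation': array([ 1.79916102e+02, -6.69924548e-03, -1.53546684e+02]), 'force': array([-0.45811898,  0.35176904,  0.15295707]), 'moment': array([-0.00567451, -0.02756145, -0.02198826]), 'opening': 0.08772879198918272}
```

View pics/top0.png

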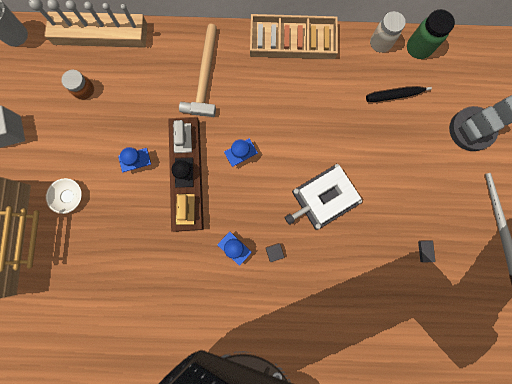

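View pics/scene0.png

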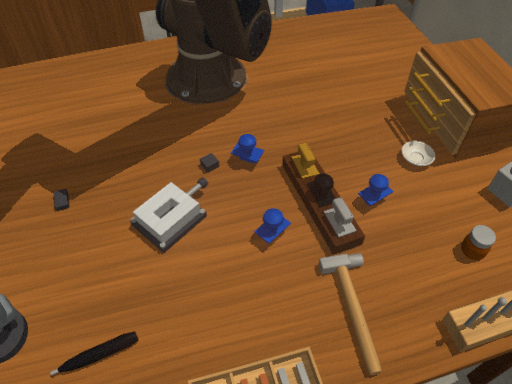

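```bash
sed -i 's/^def cam(n):/from scipy.spatial.transform import Rotation as Rt\ndef cam(n):/; s/m=ctrl.camera_model(n); return m/m=dict(ctrl.camera_model(n)); m["rotation"]=Rt.from_euler("xyz",m["rotation"],degrees=True).as_matrix(); return m/' h.py
python3 - <<'E'
from h import *
a=[]
for n,boxs in(("top",((160,110,55,130),(280,155,95,80))),("scene",((275,135,100,120),(120,170,100,90)))):
    im=cv2.imread(f"pics/{n}0.png");m=cam(n)
    for x,y,w,h in boxs: a.append(cv2.resize(im[y:y+h,x:x+w],(400,300) if 0 else None,fx=300/h,fy=300/h,interpolation=cv2.INTER_CUBIC))
    hsv=cv2.cvtColor(im,cv2.COLOR_BGR2HSV)
    def comp(mask,box,k,zs):
        b=np.zeros(mask.shape,np.uint8);x,y,w,h=box;b[y:y+h,x:x+w]=mask[y:y+h,x:x+w]
        c=max(cv2.findContours(b,0,2)[0],key=cv2.contourArea);r=cv2.minAreaRect(c)
        print(n,k,np.round(r[0],1),np.round(r[1],1),round(r[2],1),cv2.contourArea(c))
        for z in zs:
            P=np.array([onz(m,p,z)[:2] for p in cv2.boxPoints(r)]);e=P[1]-P[0];f=P[2]-P[1]
            print("  z",z,"c",np.round(P.mean(0),4),"edges",np.round([np.hypot(*e),np.hypot(*f)],4),"ang",np.round(np.degrees([np.arctan2(e[1],e[0]),np.arctan2(f[1],f[0])]),1))
    comp(cv2.inRange(hsv,(18,110,110),(35,255,255)),boxs[0],"brass",(.085,.039))
    comp(cv2.inRange(hsv,(0,0,175),(180,60,255)),boxs[1],"block",(.05,))
    x,y,w,h=boxs[1]
    br=cv2.inRange(hsv,(0,0,175),(180,60,255))[y:y+h,x:x+w]
    cs,hi=cv2.findContours(br,cv2.RETR_CCOMP,2)
    for c,g in zip(cs,hi[0]):
        if g[3]>=0 and cv2.contourArea(c)>50:
            r=cv2.minAreaRect((c+np.array([x,y])).astype(np.float32));P=np.array([onz(m,p,.05)[:2] for p in cv2.boxPoints(r)]);e=P[1]-P[0];f=P[2]-P[1]
            print("slot",np.round(r[0],1),np.round(P.mean(0),4),np.round([np.hypot(*e),np.hypot(*f)],4),np.round(np.degrees([np.arctan2(e[1],e[0]),np.arctan2(f[1],f[0])]),1))
    if n=="top":
        for p in((170,119),(199,117),(171,231),(203,229)):print("rack",p,np.round(onz(m,p,.034),3))
        print("steel",onz(m,(182,136),.085),"black",onz(m,(182,172),.07))
top=np.hstack(a[:2]);bot=np.hstack(a[2:]);W=max(top.shape[1],bot.shape[1])
pad=lambda i:cv2.copyMakeBorder(i,0,0,0,W-i.shape[1],0)
cv2.imwrite("pics/crop1.png",np.vstack([pad(top),pad(bot)]))
E
```

```text
top brass [185. 209.] [30. 18.] 90.0 480.5
  z 0.085 c [0.4328 0.1358] edges [0.0392 0.0651] ang [ -88.3 -176.8]
  z 0.039 c [0.4368 0.1447] edges [0.0415 0.069 ] ang [ -88.3 -176.8]
top block [322.1 200. ] [44.9 66.7] 56.8 1866.5
  z 0.05 c [ 0.4661 -0.1682] edges [0.1559 0.1023] ang [ -55.1 -147.2]
slot [329.7 194. ] [ 0.4798 -0.1854] [0.0564 0.0281] [ -57.6 -149.2]
rack (170, 119) [0.652 0.195 0.034]
rack (199, 117) [0.66  0.125 0.034]
rack (171, 231) [0.386 0.175 0.034]
rack (203, 229) [0.392 0.102 0.034]
steel [0.59574187 0.15220143 0.085     ] black [0.51674838 0.15034184 0.07      ]
scene brass [306.5 151.7] [20.8  8.2] 60.3 138.0
  z 0.085 c [0.44   0.1432] edges [0.0215 0.0594] ang [111.4   2.8]
  z 0.039 c [0.4    0.1621] edges [0.0229 0.0631] ang [111.4   2.8]
scene block [166.6 206.4] [35.3 57.2] 50.2 1639.0
  z 0.05 c [ 0.4773 -0.1837] edges [0.1321 0.0958] ang [125.   20.8]
slot [166.1 207.5] [ 0.4818 -0.1859] [0.0613 0.0307] [122.8  21. ]
```

View pics/crop1.png

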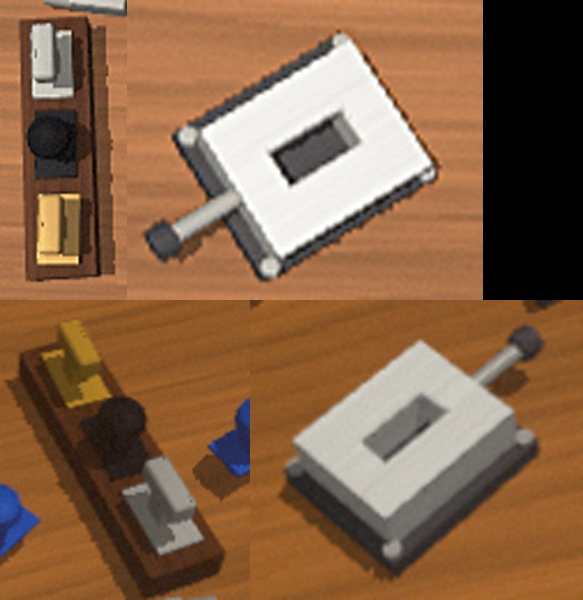

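Candidates for the brass stake in the top view:
- Yellow bar with shoulder at (185,209): the brass stake.
- Grey bar at (182,136): the steel stake.
- Black mushroom at (182,172): the black stake.
- Blue mushrooms at (130,158), (240,151) and (235,248): decoys.

The crop confirms the yellow bar at the near end of the rack. The slot mouth is at (330,194) in the top view.

Request:
arm_command(targets=[[[0,0,-0.39,18,27,3,1],[0,0,-0.39,18,27,3,1],[0,0,-0.39,18,27,3,1],[0,0,-0.39,18,27,3,1],[0,0,-0.39,18,27,3,1],[0,0,-0.39,18,27,3,1],[0,0,-0.39,18,27,3,1],[0,0,-0.39,18,27,3,1]]])

```text
clock: 0.77
tool_pos: [0.4814, -0.3322, 0.2567]
orientation: [180.0, -0.0, -175.9]
force: [1.1, -1.2, -0.6]
opening: 0.0878
```

Request:
arm_command(targets=[[[0,0,0,-2,29,0,1],[0,0,0,-2,29,0,1],[0,0,0,-2,29,0,1],[0,0,0,-2,29,0,1],[0,0,0,-2,29,0,1],[0,0,0,-2,29,0,1],[0,0,0,-2,29,0,1],[0,0,0,-2,29,0,1]]])

```text
clock: 1.43
tool_pos: [0.4603, -0.0388, 0.2567]
orientation: [179.9, 0.1, -175.6]
force: [0.7, -0.2, 0.2]
opening: 0.0875
```

Request:
arm_command(targets=[[[0,0,0,-2,18,0,1],[0,0,0,-2,18,0,1],[0,0,0,-2,18,0,1],[0,0,0,-2,18,0,1],[0,0,0,-2,18,0,1],[0,0,0,-2,18,0,1],[0,0,0,-2,18,0,1]]])

```text
clock: 2.02
tool_pos: [0.4403, 0.1364, 0.2562]
orientation: [-180.0, -0.0, -175.8]
force: [-1.0, 0.2, 0.0]
opening: 0.0874
```

```bash
python3 - <<'E'
from h import *
m=cam("wrist");o=ctrl.get_obs();im=ctrl.snapshot("wrist");cv2.imwrite("pics/w1.png",im)
print(o["tool_pos"],o["orientation"],m["xyz"],np.round(m["rotation"],3).tolist(),proj(m,(.44,.143,.085)))
hsv=cv2.cvtColor(im,cv2.COLOR_BGR2HSV)
for lo in (110,190):
    b=cv2.inRange(hsv,(18,100,lo),(35,255,255))
    for c in cv2.findContours(b,0,2)[0]:
        if cv2.contourArea(c)>300: 
            r=cv2.minAreaRect(c);print(lo,r,cv2.contourArea(c))
E
```

```text
[0.44032666 0.13644521 0.25624035] [-1.79979356e+02 -4.06074899e-02 -1.75752885e+02] [0.37028139 0.13116654 0.41458903] [[-0.075, -0.963, -0.26], [0.997, -0.073, -0.018], [-0.001, -0.26, 0.966]] [263.3412426  175.03987541]
110 ((264.3786926269531, 166.41159057617188), (35.17780685424805, 59.65656661987305), 2.385944128036499) 1899.5
190 ((265.5, 166.5), (59.0, 33.0), 90.0) 1250.0
```

View pics/w1.png

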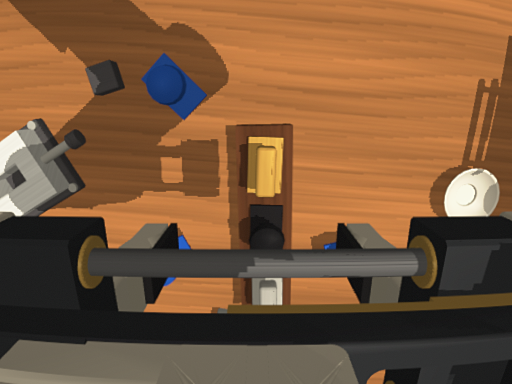

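```bash
python3 - <<'E'
from h import *
im=cv2.imread("pics/w1.png");c=im[120:210,230:300];cv2.imwrite("pics/w1c.png",cv2.resize(c,None,fx=6,fy=6,interpolation=cv2.INTER_CUBIC))
m=cam("wrist")
for p in((248,138),(283,138),(247,196),(281,196)):print(onz(m,p,.039))
g=cv2.cvtColor(im,cv2.COLOR_BGR2GRAY)
for r in(155,165,175,185):print(r,g[r,240:295].tolist())
E
```

```text
[0.40580554 0.12184515 0.039     ]
[0.40265563 0.16387211 0.039     ]
[0.4783298  0.12542896 0.039     ]
[0.47514893 0.16822169 0.039     ]
155 [62, 46, 44, 44, 43, 42, 40, 45, 92, 114, 110, 107, 108, 110, 109, 106, 97, 117, 143, 163, 174, 179, 181, 183, 182, 182, 183, 186, 189, 190, 193, 198, 200, 196, 182, 155, 152, 181, 188, 187, 195, 201, 141, 71, 68, 74, 78, 81, 82, 79, 77, 76, 95, 127, 137]
165 [52, 44, 45, 47, 45, 41, 40, 54, 97, 112, 108, 108, 109, 109, 107, 99, 103, 126, 149, 168, 176, 179, 180, 179, 178, 178, 180, 185, 186, 188, 193, 195, 196, 187, 173, 152, 174, 188, 185, 189, 195, 168, 104, 69, 67, 70, 78, 81, 81, 79, 78, 78, 105, 136, 145]
175 [42, 42, 44, 45, 45, 42, 41, 67, 103, 112, 109, 107, 109, 108, 107, 94, 108, 135, 156, 171, 177, 179, 180, 179, 177, 177, 178, 182, 183, 187, 191, 186, 184, 178, 167, 157, 176, 184, 184, 191, 196, 141, 74, 68, 69, 73, 77, 81, 82, 80, 77, 78, 107, 131, 136]
185 [44, 41, 41, 42, 43, 41, 41, 85, 108, 108, 107, 106, 109, 108, 106, 97, 116, 142, 162, 173, 177, 180, 179, 177, 177, 177, 178, 178, 181, 184, 186, 187, 181, 171, 150, 167, 183, 182, 186, 164, 134, 100, 73, 71, 71, 70, 74, 80, 82, 81, 77, 79, 120, 141, 144]
```

View pics/w1c.png

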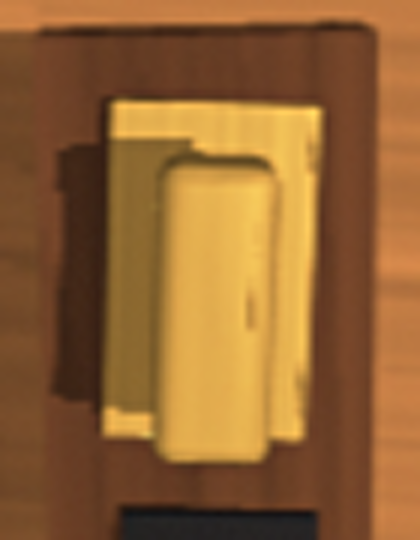

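```bash
python3 - <<'E'
from h import *
m=cam("wrist")
P=np.array([onz(m,p,.085) for p in((257.2,147.5),(275.3,147.5),(274.7,196.7),(255.8,196.7))]);print(P,P.mean(0))
print(np.degrees(np.arctan2(*((P[2]+P[3]-P[0]-P[1])[[1,0]]))))
m=cam("top");print(onz(m,(329.7,194),.05))
E
```

```text
[[0.41077276 0.13333868 0.085     ]
 [0.40933409 0.15254495 0.085     ]
 [0.46363864 0.15670841 0.085     ]
 [0.46519066 0.13582371 0.085     ]] [0.43723404 0.14460394 0.085     ]
3.499339262978049
[ 0.4796933  -0.18538379  0.05      ]
```

Request:
arm_command(targets=[[[0,0,-0.01,-0.1,0.8,-4,1],[0,0,-0.01,-0.1,0.8,-8,1],[0,0,-0.01,-0.1,0.8,-12,1],[0,0,-0.01,-0.1,0.8,-15,1],[0,0,-0.01,-0.1,0.8,-17,1],[0,0,-0.01,-0.1,0.8,-18.5,1],[0,0,-0.01,-0.1,0.8,-20,1],[0,0,-0.01,-0.1,0.8,-20,1]]])

```text
clock: 2.73
tool_pos: [0.4384, 0.1412, 0.054]
orientation: [-179.8, -0.2, -176.6]
force: [-0.9, -0.9, 0.4]
opening: 0.0876
```

Request:
arm_command(targets=[[[0,0,0,0,0,0,0.6],[0,0,0,0,0,0,0.4],[0,0,0,0,0,0,0.3],[0,0,0,0,0,0,0.2],[0,0,0,0,0,0,0],[0,0,0,0,0,0,0],[0,0,0,0,0,0,0],[0,0,0,0,0,0,0]]])

```text
clock: 3.4
tool_pos: [0.4397, 0.1438, 0.0567]
orientation: [180.0, 0.0, -176.5]
force: [-0.7, -0.6, 0.7]
opening: 0.0396
```

Request:
arm_command(targets=[[[0,0,0,0,0,0,0],[0,0,0,0,0,0,0],[0,0,0,0,0,0,0],[0,0,0,0,0,0,0],[0,0,0,0,0,0,0],[0,0,0,0,0,0,0]]])

```text
clock: 3.9
tool_pos: [0.4401, 0.1442, 0.0567]
orientation: [180.0, 0.0, -176.4]
force: [0.5, 5.0, 0.9]
opening: 0.0216
```

Request:
arm_command(targets=[[[0,0,0,0,0,0.5,0],[0,0,0,0,0,1,0],[0,0,0,0,0,2,0],[0,0,0,0,0,3,0],[0,0,0,0,0,4,0],[0,0,0,0,0,5,0],[0,0,0,0,0,6,0],[0,0,0,0,0,8,0]]])

```text
clock: 4.57
tool_pos: [0.4377, 0.1421, 0.1354]
orientation: [-179.9, -0.3, -176.5]
force: [0.0, 0.1, -5.0]
opening: 0.0222
```

Request:
arm_command(targets=[[[0,0,-0.1,0.5,-3,1,0],[0,0,-0.2,1,-6,2,0],[0,0,-0.3,1.5,-9,2,0],[0,0,-0.4,2,-12,2,0],[0,0,-0.5,2.5,-15,2,0],[0,0,-0.6,3,-18,2,0],[0,0,-0.7,3.5,-21,2,0],[0,0,-0.8,4,-24,2,0]]])

```text
clock: 5.23
tool_pos: [0.4785, -0.0981, 0.1564]
orientation: [-179.9, -0.1, 137.4]
force: [0.2, 0.8, -5.5]
opening: 0.022
```

Request:
arm_command(targets=[[[0,0,-0.1,0,-2.5,0,0],[0,0,-0.2,0,-5,0,0],[0,0,-0.26,0,-7,0,0],[0,0,-0.26,0,-9,0,0],[0,0,-0.26,0,-9,0,0],[0,0,-0.26,0,-9,0,0]]])

```text
clock: 5.73
tool_pos: [0.4783, -0.1872, 0.156]
orientation: [-179.9, -0.1, 122.7]
force: [0.1, 0.3, -5.6]
opening: 0.0219
```

```bash
python3 - <<'E'
from h import *
o=ctrl.get_obs();print(o["tool_pos"],o["orientation"],o["force"],o["opening"])
ims=[]
for n in("wrist","scene","top"):
    m=cam(n);im=ctrl.snapshot(n);cv2.imwrite(f"pics/{n}2.png",im);print(n,proj(m,(.4805,-.1855,.05)),proj(m,(o["tool_pos"][0],o["tool_pos"][1],o["tool_pos"][2]-.047)))
s=cv2.imread("pics/scene2.png")[110:250,80:280];w=cv2.imread("pics/wrist2.png")
cv2.imwrite("pics/c2.png",np.vstack([cv2.resize(s,(430,300),interpolation=cv2.INTER_CUBIC),cv2.resize(w[:290],(430,244))]))
E
```

```text
[ 0.47834728 -0.18723943  0.1560159 ] [-1.79899229e+02 -8.59390442e-02  1.22663295e+02] [ 0.12732816  0.33928216 -5.63872271] 0.021869034319438856
wrist [260.59793406 189.50859997] [257.44124662 211.3882896 ]
scene [166.29919593 206.8490736 ] [160.8241948  188.99303885]
top [329.74941664 193.65167904] [336.60325275 190.89070225]
```

View pics/c2.png

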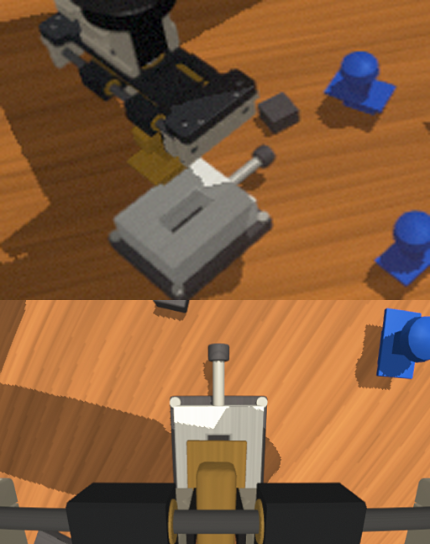

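```bash
python3 - <<'E'
from h import *
w=cv2.imread("pics/wrist2.png")[110:235,185:335];s=cv2.imread("pics/scene2.png")[160:240,120:220]
cv2.imwrite("pics/c3.png",np.vstack([cv2.resize(w,None,fx=4,fy=4,interpolation=cv2.INTER_CUBIC)]))
E
```

```text
(no output)
```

View pics/c3.png

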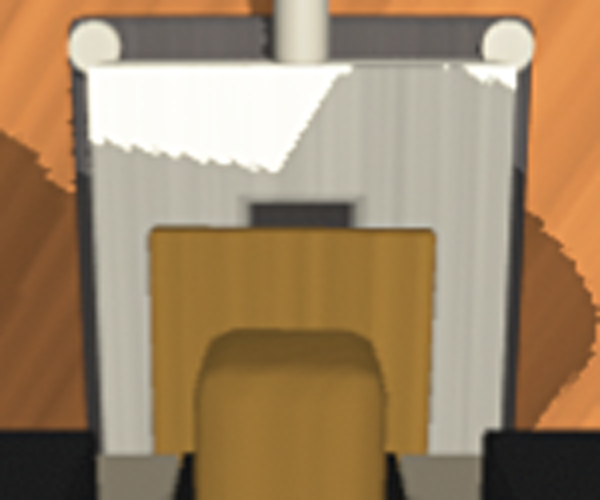

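```bash
python3 - <<'E'
from h import *
m=cam("wrist");f=lambda u,v,z:onz(m,(185+u/4,110+v/4),z)
def mid(a,b,n):
    M=(a+b)/2;d=(b-a)[:2];print(n,M,"w",np.hypot(*d),"perp yaw",np.degrees(np.arctan2(d[1],d[0]))+90);return M
B=mid(f(86,65,.05),f(518,65,.05),"block")
S=mid(f(247,200,.05),f(357,200,.05),"slot far edge")
C=mid(f(102,430,.05),f(504,430,.05),"block low")
z=.1395+.0005
H=mid(f(150,229,z),f(434,229,z),"shoulder far edge")
L=mid(f(155,450,z),f(429,450,z),"shoulder low")
ax=(C-B)[:2];ax/=np.hypot(*ax);print("axis yaw",np.degrees(np.arctan2(ax[1],ax[0])))
c1=B[:2]+.055*ax;c2=S[:2]+.028*ax;hc=H[:2]+.035*ax
ay=np.array([-ax[1],ax[0]])
o=ctrl.get_obs()["tool_pos"]
print("centres block/slot/shoulder",c1,c2,hc)
for c in(c1,c2,np.array([.4805,-.1855])):d=c-hc;print("shift",d,"along",d@ax,"across",d@ay)
E
```

```text
block [ 0.45137568 -0.13798743  0.05      ] w 0.09107883475809818 perp yaw 122.90225579475285
slot far edge [ 0.46708537 -0.16217443  0.05      ] w 0.023735853937454025 perp yaw 122.89680851455202
block low [ 0.49600562 -0.20618422  0.05      ] w 0.09137917127249463 perp yaw 122.88702426565101
shoulder far edge [ 0.45932333 -0.15454393  0.14      ] w 0.04072433225565674 perp yaw 122.88946645872176
shoulder low [ 0.47767138 -0.18287518  0.14      ] w 0.04125482073363831 perp yaw 122.89545202614966
axis yaw -56.79810924678698
centres block/slot/shoulder [ 0.48149318 -0.18400847] [ 0.48241792 -0.18560332] [ 0.47848901 -0.18383005]
shift [ 0.00300417 -0.00017843] along 0.001794352770327811 across 0.002416023208501686
shift [ 0.00392891 -0.00177327] along 0.003635214653326834 across 0.002316470082087678
shift [ 0.00201099 -0.00166995] along 0.0024985270471017413 across 0.0007682386369845274
```

Request:
arm_command(targets=[[[0,0,0,0.3,-0.1,-1.5,0],[0,0,0,0.3,-0.1,-3,0],[0,0,0,0.3,-0.1,-4.5,0],[0,0,0,0.3,-0.1,-5.3,0],[0,0,0,0.3,-0.1,-5.7,0],[0,0,0,0.3,-0.1,-6,0],[0,0,0,0.3,-0.1,-6.3,0],[0,0,0,0.3,-0.1,-6.5,0]]])

```text
clock: 6.55
tool_pos: [0.4832, -0.1872, 0.0919]
orientation: [180.0, 0.0, 122.8]
force: [-0.6, 0.0, -5.2]
opening: 0.0221
```

Request:
arm_command(targets=[[[0,0,0,0,0,-0.3,0],[0,0,0,0,0,-0.6,0],[0,0,0,0,0,-0.9,0],[0,0,0,0,0,-1.2,0],[0,0,0,0,0,-1.4,0],[0,0,0,0,0,-1.6,0],[0,0,0,0,0,-1.7,0]]])

```text
clock: 7.13
tool_pos: [0.4826, -0.1873, 0.0742]
orientation: [-180.0, -0.0, 122.8]
force: [0.5, -0.1, -4.2]
opening: 0.0217
```

Request:
arm_command(targets=[[[0,0,0,0,0,-0.1,0],[0,0,0,0,0,-0.15,0],[0,0,0,0,0,-0.2,0],[0,0,0,0,0,-0.2,0]]])

```text
clock: 7.47
tool_pos: [0.4828, -0.1873, 0.0727]
orientation: [180.0, 0.0, 122.8]
force: [0.4, 0.0, -3.8]
opening: 0.0217
```

Request:
arm_command(targets=[[[0,0,0,0,0,-0.05,0],[0,0,0,0,0,-0.1,0],[0,0,0,0,0,-0.1,0],[0,0,0,0,0,-0.1,0]]])

```text
clock: 7.8
tool_pos: [0.483, -0.1873, 0.0725]
orientation: [180.0, 0.0, 122.8]
force: [-3.1, 1.6, 6.5]
opening: 0.0216
```

Contact: the force went from −5 to +6.5 N at the expected seated height. I'll open the gripper fully and back straight up.

Request:
arm_command(targets=[[[0,0,0,0,0,0,0.3],[0,0,0,0,0,0,0.5],[0,0,0,0,0,0,0.8],[0,0,0,0,0,0,1],[0,0,0,0,0,0,1],[0,0,0,0,0,0,1],[0,0,0,0,0,0,1],[0,0,0,0,0,0,1]]])

```text
clock: 8.47
tool_pos: [0.4827, -0.1873, 0.0715]
orientation: [-180.0, -0.0, 122.8]
force: [-0.6, -0.1, -0.6]
opening: 0.0677
```

Request:
arm_command(targets=[[[0,0,0,0,0,0.5,1],[0,0,0,0,0,1.5,1],[0,0,0,0,0,3,1],[0,0,0,0,0,5,1],[0,0,0,0,0,8,1],[0,0,0,0,0,11,1],[0,0,0,0,0,14,1],[0,0,0,0,0,15,1]]])

```text
clock: 9.13
tool_pos: [0.4846, -0.1879, 0.2274]
orientation: [179.7, 0.3, 122.8]
force: [1.4, -0.5, -0.5]
opening: 0.0876
```

Request:
arm_command(targets=[[[0,0,0,2,-4,0,1],[0,0,0,4,-8,0,1],[0,0,0,6,-12,0,1],[0,0,0,8,-16,0,1],[0,0,0,8,-18,0,1],[0,0,0,8,-18,0,1]]])

```text
clock: 9.63
tool_pos: [0.5631, -0.3721, 0.2206]
orientation: [-179.9, -0.0, 122.6]
force: [-0.1, 0.7, -0.5]
opening: 0.0871
```

```bash
python3 - <<'E'
from h import *
o=ctrl.get_obs();print(o["tool_pos"],o["force"],o["opening"])
a=[]
for n,(x,y,w,h) in(("top",(150,100,230,150)),("scene",(110,125,260,135))):
    m=cam(n);im=ctrl.snapshot(n);cv2.imwrite(f"pics/{n}3.png",im);a.append(cv2.resize(im[y:y+h,x:x+w],(600,int(600*h/w)//2*2*1)[:2] if 0 else (560,290),interpolation=cv2.INTER_CUBIC))
    hsv=cv2.cvtColor(im,cv2.COLOR_BGR2HSV);b=cv2.inRange(hsv,(18,100,90),(35,255,255))
    for c in cv2.findContours(b,0,2)[0]:
        r=cv2.minAreaRect(c)
        if cv2.contourArea(c)>100 and 120<r[0][0]<360 and 100<r[0][1]<250:print(n,r,onz(m,r[0],.1),onz(m,r[0],.055))
    print("expect bar top",proj(m,(.482,-.185,.101)),"shoulder",proj(m,(.482,-.185,.055)))
cv2.imwrite("pics/c4.png",np.vstack(a))
E
```

```text
[ 0.56312403 -0.37209251  0.22056291] [-0.1440248   0.73822969 -0.45215115] 0.08712363497503788
top ((331.5588073730469, 192.26470947265625), (17.835853576660156, 32.58473205566406), 59.03623962402344) [ 0.47642128 -0.17853598  0.1       ] [ 0.48308467 -0.1885401   0.055     ]
expect bar top [334.66506794 189.71125235] shoulder [330.00315965 192.69129493]
scene ((163.36386108398438, 203.11138916015625), (25.2591495513916, 35.32059097290039), 50.710594177246094) [ 0.50843803 -0.18801069  0.1       ] [ 0.47279258 -0.18987212  0.055     ]
expect bar top [162.80582708 192.55041329] shoulder [166.27620573 205.94709771]
```

View pics/c4.png

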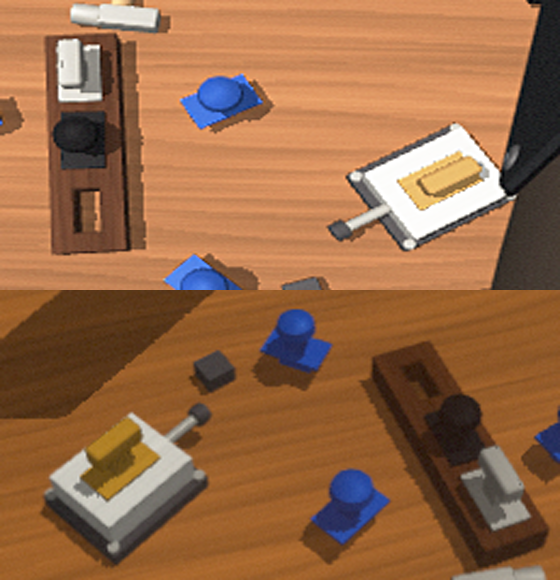

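The brass stake stands flat and upright on the holder, in line with the slot. The steel and black stakes are still in the rack, and the arm is clear.

```bash
python3 -c "
from plant import ctrl
print(ctrl.close_job())"
```

```text
the job is handed in; nothing more can be done
None
```

I lifted the brass stake out of the rack, turned it about −61° above the holder, and lowered it into the slot while still gripping it. I let it go once it was seated. The job was handed in at about 10 s of the 48 s allowed; no verdict was reported.

- **Seating:** the vertical wrist force changed from −5 to +6.5 N at the expected seated height, with the TCP at z = 0.0725 m. I took that as the shoulder touching the holder.
- **Final pictures:** the top and scene views show the stake upright and in line with the slot, its shoulder flat on the holder. The steel and black stakes stand unmoved in the rack. The open gripper is about 0.2 m away sideways and touches nothing.
- **Disagreements:** estimates of the slot centre from the different views differed by about 2 mm, within the 5–6 mm clearance. The final top view put the brass outline within about 3 mm of the expected position. In the scene view it came out about 10 mm off, though that outline mixes bar and shoulder, so I did not rely on it.

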